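Put the microscope objectives away in their cups

TASK

Put the four metal microscope objectives away: stand each one upright, nose up, on the floor of the storage cup of its own size rank, the smallest objective in the smallest cup and so on up to the largest in the largest. Lower them in gently, do not drop or topple them, and leave the two black eyepieces standing where they are.

Things in the scene. Friction and masses are not known exactly. Their poses are not given: they have to be found in the camera images.
- objective1: smallest microscope objective: loose round metal barrel of bright aluminium, standing upright, 22 mm in diameter and 40 mm tall, its top 7 mm a tapering steel nose with a small lens (grip the straight barrel below it), dark knurled bands and a brass thread at the foot, about 70 g. Origin: centre of its underside; z up its axis.
- objective2: second smallest microscope objective: loose round metal barrel of bright aluminium, standing upright, 27 mm in diameter and 50 mm tall, its top 8 mm a tapering steel nose with a small lens (grip the straight barrel below it), dark knurled bands and a brass thread at the foot, about 110 g. Origin: centre of its underside; z up its axis.
- objective3: second largest microscope objective: loose round metal barrel of bright aluminium, standing upright, 32 mm in diameter and 60 mm tall, its top 9 mm a tapering steel nose with a small lens (grip the straight barrel below it), dark knurled bands and a brass thread at the foot, about 170 g. Origin: centre of its underside; z up its axis.
- objective4: largest microscope objective: loose round metal barrel of bright aluminium, standing upright, 37 mm in diameter and 70 mm tall, its top 10 mm a tapering steel nose with a small lens (grip the straight barrel below it), dark knurled bands and a brass thread at the foot, about 240 g. Origin: centre of its underside; z up its axis.
- cup1: smallest storage cup: round open grey plastic cup fixed to the bench, inner diameter 44 mm, wall 4 mm (outer 52 mm), rim 16 mm above the bench, inner floor 4 mm above the bench. Origin: centre of its underside at bench level; z up. The objective that belongs in it stands 28 mm proud of the rim.
- cup2: second smallest storage cup: round open grey plastic cup fixed to the bench, inner diameter 51 mm, wall 4 mm (outer 59 mm), rim 24 mm above the bench, inner floor 4 mm above the bench. Origin: centre of its underside at bench level; z up. The objective that belongs in it stands 30 mm proud of the rim.
- cup3: second largest storage cup: round open grey plastic cup fixed to the bench, inner diameter 58 mm, wall 4 mm (outer 66 mm), rim 32 mm above the bench, inner floor 4 mm above the bench. Origin: centre of its underside at bench level; z up. The objective that belongs in it stands 32 mm proud of the rim.
- cup4: largest storage cup: round open grey plastic cup fixed to the bench, inner diameter 65 mm, wall 4 mm (outer 73 mm), rim 40 mm above the bench, inner floor 4 mm above the bench. Origin: centre of its underside at bench level; z up. The objective that belongs in it stands 34 mm proud of the rim.
- eyepiece1: microscope eyepiece (not an objective), loose: steel barrel below a wide black rubber eyecup, 48 mm across at the top and 34 mm tall, with a wide lens on top. Origin: centre of its underside; z up.
- eyepiece2: microscope eyepiece (not an objective), loose: steel barrel below a wide black rubber eyecup, 48 mm across at the top and 34 mm tall, with a wide lens on top. Origin: centre of its underside; z up.
Not all that is in view belongs to the job. Leave any red look-alike of the cup2 alone.

How it is judged:
At the end, for the whole second after the job is handed in: Each objective stands upright (within 0.12 rad) in the cup of its own rank, on the cup's floor (underside 1 to 8 mm above the bench, axis within 17 mm of the cup's), released and at rest; both eyepieces are upright and within 20 mm of where they began (horizontal distance between objective1 and cup1 below 0.017 m and z of objective1 in the frame of cup1 between 0.001 and 0.008 m and angle between each of objective1, objective2, objective3, objective4's own z axis and vertical below 0.12 rad and linear speed of each of objective1, objective2, objective3, objective4 below 0.02 m/s and contact force between the fingers and objective1 below 0.1 N and horizontal distance between objective2 and cup2 below 0.017 m and z of objective2 in the frame of cup2 between 0.001 and 0.008 m and contact force between the fingers and objective2 below 0.1 N and horizontal distance between objective3 and cup3 below 0.017 m and z of objective3 in the frame of cup3 between 0.001 and 0.008 m and contact force between the fingers and objective3 below 0.1 N and horizontal distance between objective4 and cup4 below 0.017 m and z of objective4 in the frame of cup4 between 0.001 and 0.008 m and contact force between the fingers and objective4 below 0.1 N and distance of each of eyepiece1, eyepiece2 from where it was at the start of the episode below 0.02 m and angle between each of eyepiece1, eyepiece2's own z axis and vertical below 0.3 rad); the robot touches nothing.
It fails at once if an objective is dropped or knocked over (it moves faster than 0.5 m/s while the gripper does not touch it, or tips more than 0.8 rad) ((linear speed of objective1 above 0.5 m/s and contact force between each of the arm, the fingers and objective1 below 0.05 N) or (linear speed of objective2 above 0.5 m/s and contact force between each of the arm, the fingers and objective2 below 0.05 N) or (linear speed of objective3 above 0.5 m/s and contact force between each of the arm, the fingers and objective3 below 0.05 N) or (linear speed of objective4 above 0.5 m/s and contact force between each of the arm, the fingers and objective4 below 0.05 N) or angle between any of objective1, objective2, objective3, objective4's own z axis and vertical above 0.8 rad).
It fails at once if an eyepiece is shifted more than 20 mm or tipped over ((distance of eyepiece1 from where it was at the start of the episode above 0.02 m or angle between eyepiece1's own z axis and vertical above 0.3 rad) or (distance of eyepiece2 from where it was at the start of the episode above 0.02 m or angle between eyepiece2's own z axis and vertical above 0.3 rad)).
It also fails if it takes over 104 s, if anything falls off the work surface, if the arm or the gripper's body presses on something with over 40 N, if the wrist force passes 120 N, or if a joint passes its speed limit or range.

ROBOT

A 6-joint arm with a two-finger parallel gripper is mounted at the origin on the work surface. World frame = base frame: x ahead of the robot, y to its left, z up, the work surface at z = 0. Lengths are in m, angles in rad, forces in N, time in s.
With the tool pointing down it reaches from about 0.35 to 0.775 m from the base axis. Payload 7.3 kg.
Tool frame: the origin (TCP) lies on the centre line of the jaws, within the pads' length; the fingertips stand 17 mm ahead of it and the grasp point (between the pads) lies 2 mm behind it (robot.tcp_to_tips is the distance from the TCP to the fingertips, in m); z points along the fingers, y is the line along which they close (so a half turn about z gives the same grasp; the last joint's range is limited). The gripper opens to 92 mm and grips with 3 to 60 N. Pads are 19 mm wide; open, the fingers measure 130 mm over their backs; the gripper's body (75 mm by 190 mm) begins 47 mm behind the grasp point.
Start: joints at [-1.353, 0.342, 1.524, -0, 1.275, -0.146], TCP at [0.187, -0.491, 0.244] pointing down, gripper open.
Joint ranges: [-2.53, 2.53], [-0.77, 2.02], [0.04, 2.7], [-1, 4.14], [0.28, 2.66], [-3.11, 3.11]. Speed limits (rad/s): [2.57, 2.57, 3.14, 3.14, 3.14, 3.14].

INTERFACE

Orientations are given as [roll, pitch, yaw] about the fixed x, y, z axes, in that order (R = Rz(yaw) Ry(pitch) Rx(roll)).
In Python, from cell import robot gives the robot as it stands. The module is installed in compiled form; this text tells all that it offers.
- The arm moves only by the tool carry_out, never from a script. Its argument "commands" is a list of rows, each a list of 3 entries, a list of its own where there are three numbers: the shift along the tool's x, y, z in m, then the turn about the tool's z in rad, then the opening, from 0 (shut) to 1 (fully open). In form: [[[dx, dy, dz], yaw, claw], ...]. A call has 1 to 20 rows; each row shifts and turns the commanded pose from where the row before left it, along the tool's axes as they then stand; what a row does not reach is not made up. A row lasts 1/8 s, in which the tool goes at most 62.5 mm and 10.7 degrees, less where a joint would pass 70% of its speed; a pose out of reach is approached as far as the arm can. A call is refused whole if a number of a shift passes 0.0625 or a number of a turn 0.188, either way. A call with a gripper value outside its range is refused whole. The fingers move at their own pace and stop on an object; "newtons" is the grip in N (left out, the last holds). Time passes only in rows, so rows that do not move let the fingers close. It gives the time, the measured TCP pose, the force, the opening and the grip force at its end, in the units of the state.
- robot.observe(): the state, without advancing time (a new reading comes with each control period).
- robot.read_camera(name): name is "scene" or "side" or "wrist"; returns a dict with "pixels" (400x640x3 uint8, red, green, blue), "fx", "fy", "cx", "cy" (pixels), "view" (4x4, takes a point from world to camera coordinates); the wrist camera has in their place "T_tool_cam" (4x4, takes a point from camera to tool coordinates, whose origin is the TCP and whose axes are the flange's). Camera axes: x right, y up, looking along -z (the intrinsics and any distortion apply to the point x, -y, -z); pixel columns grow to the right and rows downward; lengths in m; the calibration is good to about 2 mm. The wrist camera is an equidistant fisheye: a pixel r from the principal point sees the ray r / f radians off the axis. A picture is of the moment at which its call begins: read the wrist's pose just before it. There is no depth.
- robot.hand_in(): hands the job in; it is judged then, once.
Trained networks look in a picture, given as the dict that the camera call returned (one of the last four; its "shot" number tells which), for a name from the list of things; names that differ only in an ending like _2 or _b are one class to them, and where a whole thing is asked for, a point or a joint stands for the part that bears it (a point fixed in the world has none). Each returns a list of dicts, best first, with "p" (0 to 1); they miss things now and then, are a little off and sometimes report something else, mostly with a low value. They report only what shows in the picture. A call takes as long as a camera call. They do not tell look-alikes from the thing itself.
- robot.find_in(picture, name): "at" ([column, row] in pixels, amid what is visible of it).
- robot.tip_of(picture, name): "at" ([column, row] in pixels: a listed point, or the origin of a listed thing).
The state is a dict: "time": time; "qpos": joint angles; "qvel": joint speeds; "joint_efforts": joint torques, N m; "tool_pos": TCP position; "tool_rot": TCP orientation; "contact_force": force on the tool from outside, world axes, zero at the start; "torque": the same for the moment, N m; "opening": finger opening in m; "grip_force": force on a finger pad.
Only numpy, scipy, OpenCV 4.12 (cv2) and the standard library are available. Lean on these libraries where they do the work, as an engineer would, in place of code of your own. Each camera call takes 0.05 s, during which the arm holds its last target. There are 200 camera calls.

## Working session

There is one attempt and no reset: what is moved stays moved. The work goes in short steps, Python scripts to look and compute and a tool call to move; the robot and the scene stay as the last step left them, time stands still between calls to the robot, and variables do not carry over. Pictures are saved under pics/ and viewed, at most 14 in all, crops included, and the job is handed in when it is done.

Besides the shell and the picture viewer there is one more tool, called as name(argument=value, ...) on one line, values as JSON. carry_out: Moves the arm, as the interface text tells. Its arguments: {"type":"object","properties":{"commands":{"type":"array"},"newtons":{"type":"number"}},"required":["commands"]}

```bash
mkdir -p pics
cat > h.py <<'E'
import numpy as np, cv2
from cell import robot
def save(p,n): cv2.imwrite(f'pics/{n}.png',p['pixels'][:,:,::-1])
def ray(p,px):
    V=np.linalg.inv(p['view']); d=np.array([(px[0]-p['cx'])/p['fx'],-(px[1]-p['cy'])/p['fy'],-1])
    return V[:3,3],V[:3,:3]@d
def atz(p,px,z):
    o,d=ray(p,px); return (o+d*(z-o[2])/d[2])[:2]
E
python3 - <<'E'
from h import *
ps={n:robot.read_camera(n) for n in('scene','side')}
for n,p in ps.items():
    save(p,n); print(n,[k for k in p if k!='pixels'],p['fx'],np.linalg.inv(p['view'])[:3,3].round(2))
    for t in ['objective1','objective2','objective3','objective4','cup1','cup2','cup3','cup4','eyepiece1','eyepiece2']:
        print(t,[(round(r['p'],2),np.round(r['at']).tolist(),atz(p,r['at'],0).round(3).tolist()) for r in robot.tip_of(p,t)[:3]])
print(robot.observe())
E
```

```text
scene ['fx', 'fy', 'cx', 'cy', 'view', 'shot'] 487.1599001844016 [ 1.12 -0.37  0.74]
objective1 [(0.89, [326.0, 194.0], [0.451, 0.014]), (0.79, [354.0, 236.0], [0.586, 0.002]), (0.7, [419.0, 162.0], [0.468, 0.256])]
objective2 [(0.89, [326.0, 194.0], [0.451, 0.014]), (0.79, [354.0, 236.0], [0.586, 0.002]), (0.7, [419.0, 162.0], [0.468, 0.256])]
objective3 [(0.89, [326.0, 194.0], [0.451, 0.014]), (0.79, [354.0, 236.0], [0.586, 0.002]), (0.7, [419.0, 162.0], [0.468, 0.256])]
objective4 [(0.89, [326.0, 194.0], [0.451, 0.014]), (0.79, [354.0, 236.0], [0.586, 0.002]), (0.7, [419.0, 162.0], [0.468, 0.256])]
cup1 [(0.78, [216.0, 208.0], [0.371, -0.211]), (0.75, [163.0, 289.0], [0.522, -0.373]), (0.74, [206.0, 253.0], [0.48, -0.273])]
cup2 [(0.78, [216.0, 208.0], [0.371, -0.211]), (0.75, [163.0, 289.0], [0.522, -0.373]), (0.74, [206.0, 253.0], [0.48, -0.273])]
cup3 [(0.78, [216.0, 208.0], [0.371, -0.211]), (0.75, [163.0, 289.0], [0.522, -0.373]), (0.74, [206.0, 253.0], [0.48, -0.273])]
cup4 [(0.78, [216.0, 208.0], [0.371, -0.211]), (0.75, [163.0, 289.0], [0.522, -0.373]), (0.74, [206.0, 253.
[... 1490 characters left out ...]
[0.612, -0.241])]
{'time': 1.1, 'qpos': array([-1.35298017e+00,  3.42053787e-01,  1.52411282e+00,  2.48886057e-05,
        1.27540738e+00, -1.46000908e-01]), 'qvel': array([ 0.00091779, -0.00025618,  0.00080916,  0.00209101,  0.00098093,
       -0.00164671]), 'joint_efforts': array([ 2.12909050e-03, -4.31137311e+01, -2.44478863e+01,  7.20968633e-02,
        4.83696756e-02,  2.88946808e-06]), 'tool_pos': array([ 0.18684777, -0.49063739,  0.24370809]), 'tool_rot': array([ 3.14157072e+00, -2.08413141e-05,  3.63809823e-01]), 'contact_force': array([ 0.26154396, -0.77989274, -0.77880674]), 'torque': array([ 0.04616417, -0.05677267,  0.05601288]), 'grip_force': 0.0, 'opening': 0.09154374818499643}
```

View pics/scene.png

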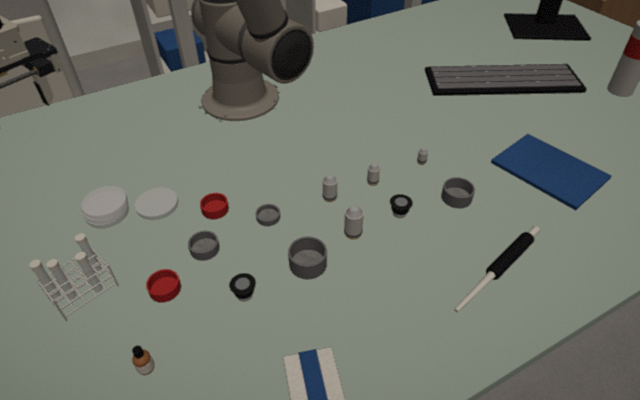

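View pics/side.png

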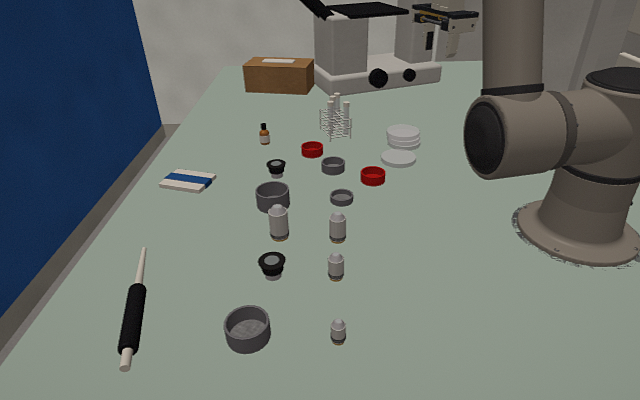

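The scene view shows the objectives at (423,155) = 1, (374,173) = 2, (330,187) = 3 and (354,222) = 4. The grey cups are at (268,214) = 1, (203,245) = 2, (458,192) = 3 and (307,258) = 4. The red look-alikes are at (214,205) and (163,286), and the eyepieces are at (242,286) and (401,204). The side view agrees.

Run:
```python
from h import *
ps={n:robot.read_camera(n) for n in('scene','side')}
for n,p in ps.items():
    for t in ['objective1','cup1','eyepiece1']:
        for r in robot.tip_of(p,t): print(n,t,round(r['p'],2),np.round(r['at']).tolist(),atz(p,r['at'],0).round(3).tolist())
p=robot.read_camera('wrist');print({k:v for k,v in p.items() if k!='pixels'})
```

```text
scene objective1 0.81 [356.0, 234.0] [0.582, 0.007]
scene objective1 0.69 [419.0, 164.0] [0.471, 0.253]
scene objective1 0.64 [372.0, 180.0] [0.465, 0.126]
scene objective1 0.59 [327.0, 196.0] [0.459, 0.012]
scene cup1 0.97 [457.0, 202.0] [0.613, 0.245]
scene cup1 0.88 [271.0, 216.0] [0.451, -0.12]
scene cup1 0.73 [216.0, 206.0] [0.365, -0.21]
scene cup1 0.68 [309.0, 264.0] [0.604, -0.111]
scene cup1 0.62 [164.0, 289.0] [0.522, -0.371]
scene eyepiece1 0.91 [244.0, 294.0] [0.605, -0.248]
scene eyepiece1 0.58 [397.0, 213.0] [0.576, 0.114]
side objective1 0.94 [280.0, 236.0] [0.579, 0.002]
side objective1 0.73 [339.0, 240.0] [0.464, 0.017]
side objective1 0.66 [337.0, 342.0] [0.473, 0.263]
side objective1 0.61 [337.0, 278.0] [0.47, 0.125]
side cup1 0.85 [370.0, 179.0] [0.38, -0.224]
side cup1 0.79 [341.0, 201.0] [0.454, -0.127]
side cup1 0.79 [276.0, 202.0] [0.599, -0.127]
side cup1 0.75 [252.0, 339.0] [0.598, 0.255]
side cup1 0.75 [315.0, 155.0] [0.517, -0.361]
side cup1 0.55 [331.0, 170.0] [0.474, -0.276]
side eyepiece1 0.61 [272.0, 276.0] [0.584, 0.119]
side eyepiece1 0.59 [275.0, 177.0] [0.613, -0.244]
{'fx': 309.70691628693146, 'fy': 309.70691628693146, 'cx': 320.926371561789, 'cy': 205.06168356147703, 'T_tool_cam': array([[-1.74632514e-04,  9.67298303e-01,  2.53641406e-01,
         6.81379783e-02],
       [ 9.99999673e-01, -3.12656355e-05,  8.07737411e-04,
        -4.08133439e-04],
       [ 7.89253287e-04,  2.53641464e-01, -9.67297981e-01,
        -1.40774922e-01],
       [ 0.00000000e+00,  0.00000000e+00,  0.00000000e+00,
         1.00000000e+00]]), 'shot': 5}
```

carry_out(commands=[[[0, 0, 0], 0.182, 1], [[0, 0, 0], 0.182, 1], [[0.027, -0.039, 0], 0, 1], [[0.027, -0.039, 0], 0, 1], [[0.027, -0.039, 0], 0, 1], [[0.027, -0.039, 0], 0, 1], [[0.027, -0.039, 0], 0, 1], [[0.027, -0.039, 0], 0, 1], [[0.027, -0.039, 0], 0, 1], [[0.027, -0.039, 0], 0, 1], [[0.027, -0.039, 0], 0, 1], [[0.027, -0.039, 0], 0, 1], [[0, 0, 0], 0, 1], [[0, 0, 0], 0, 1]])

```text
time: 3.3
tool_pos: [0.4566, -0.1009, 0.2436]
tool_rot: [3.141, 0.0, 0.0]
contact_force: [0.2, -0.2, -0.3]
opening: 0.0918
grip_force: 0.0
```

```bash
cat >> h.py <<'E'
from scipy.spatial.transform import Rotation as Ro
def wrist(name=None):
    s=robot.observe(); p=robot.read_camera('wrist')
    T=np.eye(4); T[:3,:3]=Ro.from_euler('xyz',s['tool_rot']).as_matrix(); T[:3,3]=s['tool_pos']
    p['W']=T@p['T_tool_cam']
    if name: save(p,name)
    return s,p
def watz(p,px,z):
    u=(np.array(px)-[p['cx'],p['cy']])/p['fx']; th=np.hypot(*u)
    k=np.sin(th)/max(th,1e-9); d=p['W'][:3,:3]@np.array([u[0]*k,-u[1]*k,-np.cos(th)]); o=p['W'][:3,3]
    return (o+d*(z-o[2])/d[2])[:2]
def look(name=None,things=('objective1','cup1','eyepiece1')):
    s,p=wrist(name); print(round(s['time'],2),s['tool_pos'].round(4),s['tool_rot'].round(3),round(s['opening'],4),round(s['grip_force'],1))
    for t in things:
        for r in robot.tip_of(p,t): print(t,round(r['p'],2),np.round(r['at']).tolist(),watz(p,r['at'],0).round(3).tolist())
    return s,p
E
python3 -c "
from h import *
look('w1')"
```

```text
3.3 [ 0.4566 -0.1009  0.2436] [3.141 0.    0.   ] 0.0918 0.0
objective1 0.89 [157.0, 171.0] [0.472, 0.126]
objective1 0.6 [237.0, 86.0] [0.578, 0.004]
objective1 0.51 [88.0, 176.0] [0.47, 0.262]
cup1 0.9 [86.0, 94.0] [0.598, 0.256]
cup1 0.79 [406.0, 237.0] [0.378, -0.216]
cup1 0.78 [512.0, 136.0] [0.525, -0.369]
cup1 0.68 [452.0, 174.0] [0.467, -0.276]
cup1 0.58 [333.0, 64.0] [0.601, -0.115]
cup1 0.56 [343.0, 185.0] [0.45, -0.128]
eyepiece1 0.72 [156.0, 91.0] [0.582, 0.123]
eyepiece1 0.59 [438.0, 68.0] [0.606, -0.251]
```

View pics/w1.png

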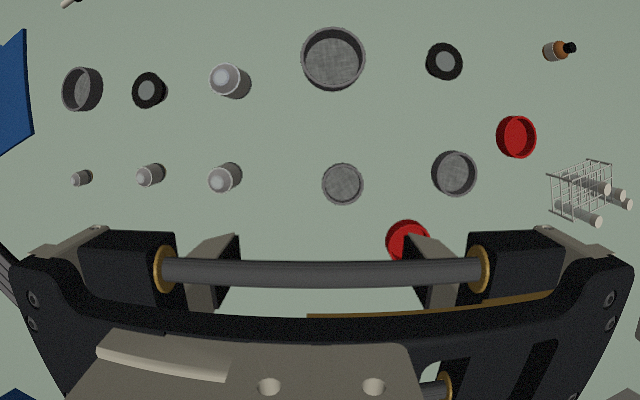

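The wrist view shows all the cups and objectives, and the positions agree with the fixed cameras: cup1 (343,184), cup2 (453,173), cup4 (333,58), cup3 (82,90). Objective3 at (222,178) goes first.

carry_out(commands=[[[0.002, -0.0575, 0], 0, 1], [[0.002, -0.0575, 0], 0, 1], [[0, 0, 0.047], 0, 1], [[0, 0, 0.047], 0, 1], [[0, 0, 0], 0, 1], [[0, 0, 0], 0, 1]])

```text
time: 4.25
tool_pos: [0.4619, 0.0136, 0.1512]
tool_rot: [3.141, -0.002, -0.001]
contact_force: [0.6, -0.3, -0.1]
opening: 0.0919
grip_force: 0.0
```

```bash
python3 -c "
from h import *
look('w2')"
```

```text
4.25 [0.4619 0.0136 0.1512] [ 3.141e+00 -2.000e-03 -1.000e-03] 0.0919 0.0
objective1 0.9 [329.0, 75.0] [0.579, 0.006]
objective1 0.79 [108.0, 192.0] [0.47, 0.258]
objective1 0.66 [322.0, 195.0] [0.464, 0.013]
objective1 0.62 [212.0, 188.0] [0.471, 0.124]
cup1 0.93 [609.0, 153.0] [0.525, -0.372]
cup1 0.83 [102.0, 76.0] [0.603, 0.259]
cup1 0.79 [451.0, 60.0] [0.602, -0.115]
cup1 0.77 [560.0, 195.0] [0.466, -0.277]
cup1 0.59 [454.0, 207.0] [0.451, -0.125]
eyepiece1 0.95 [210.0, 80.0] [0.578, 0.121]
eyepiece1 0.78 [550.0, 75.0] [0.607, -0.247]
```

View pics/w2.png

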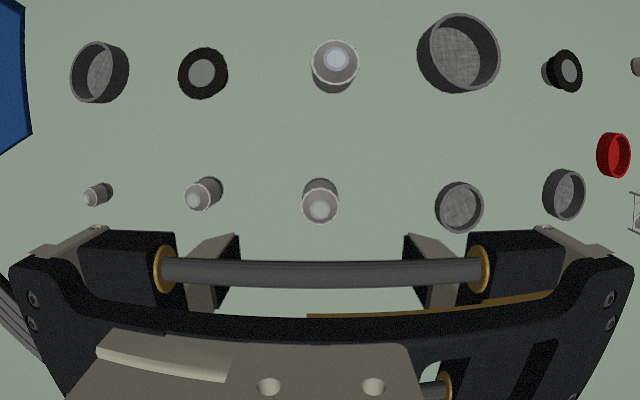

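Objective3 is centred at (320,200) between the jaws, so I descend and grip it.

carry_out(commands=[[[0.001, 0, 0.04], 0, 1], [[0, 0, 0.04], 0, 1], [[0, 0, 0.022], 0, 1], [[0, 0, 0], 0, 1], [[0, 0, 0], 0, 1], [[0, 0, 0], 0, 0], [[0, 0, 0], 0, 0], [[0, 0, 0], 0, 0], [[0, 0, 0], 0, 0], [[0, 0, 0], 0, 0], [[0, 0, 0], 0, 0], [[0, 0, 0], 0, 0], [[0, 0, 0], 0, 0]], newtons=20)

```text
time: 6.08
tool_pos: [0.4619, 0.0143, 0.0476]
tool_rot: [3.142, 0.0, -0.0]
contact_force: [-0.2, 0.9, 0.1]
opening: 0.0315
grip_force: 20.0
```

carry_out(commands=[[[0, 0, -0.02], 0, 0], [[0, 0, -0.04], 0, 0], [[0, 0, -0.04], 0, 0], [[0, 0, -0.03], 0, 0], [[0.02, -0.034, 0], 0, 0], [[0.02, -0.034, 0], 0, 0], [[0.02, -0.034, 0], 0, 0], [[0.02, -0.034, 0], 0, 0], [[0.02, -0.034, 0], 0, 0], [[0.02, -0.034, 0], 0, 0], [[0.02, -0.036, 0], 0, 0], [[0, 0, 0], 0, 0], [[0, 0, 0], 0, 0]])

```text
time: 7.7
tool_pos: [0.6013, 0.2538, 0.1769]
tool_rot: [3.141, 0.002, 0.0]
contact_force: [0.5, -0.3, -1.4]
opening: 0.0312
grip_force: 20.0
```

```bash
python3 -c "
from h import *
look('w3',['cup1','objective1'])"
```

```text
7.7 [0.6013 0.2538 0.1769] [3.141e+00 2.000e-03 0.000e+00] 0.0312 20.0
cup1 0.73 [583.0, 192.0] [0.604, -0.111]
cup1 0.69 [618.0, 268.0] [0.471, -0.267]
cup1 0.67 [322.0, 193.0] [0.599, 0.253]
cup1 0.34 [323.0, 224.0] [0.564, 0.252]
objective1 0.87 [522.0, 213.0] [0.575, 0.002]
objective1 0.84 [320.0, 229.0] [0.559, 0.256]
objective1 0.56 [315.0, 296.0] [0.473, 0.262]
objective1 0.53 [586.0, 194.0] [0.601, -0.12]
objective1 0.16 [441.0, 212.0] [0.578, 0.12]
```

View pics/w3.png

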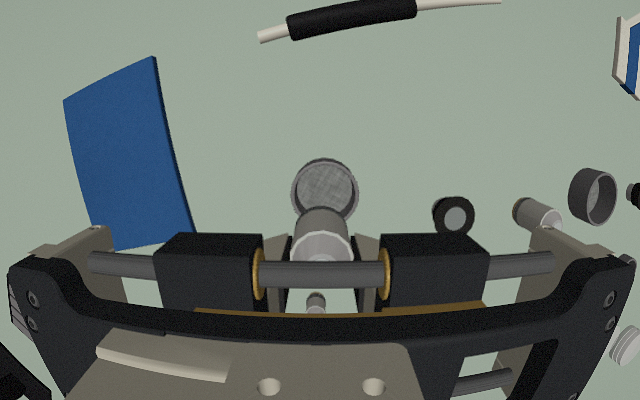

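The held objective3 is at (322,240), directly over cup3 at (325,190), so I lower it in.

carry_out(commands=[[[0, 0, 0.04], 0, 0], [[0, 0, 0.04], 0, 0], [[0, 0, 0.028], 0, 0], [[0, 0, 0.008], 0, 0], [[0, 0, 0.004], 0, 0], [[0, 0, 0.003], 0, 0], [[0, 0, 0.002], 0, 0], [[0, 0, 0], 0, 0], [[0, 0, 0], 0, 0]])

```text
time: 8.98
tool_pos: [0.6022, 0.2543, 0.053]
tool_rot: [-3.141, -0.001, -0.0]
contact_force: [0.6, -0.6, -1.7]
opening: 0.0315
grip_force: 20.0
```

carry_out(commands=[[[0, 0, 0.0015], 0, 0], [[0, 0, 0], 0, 0], [[0, 0, 0], 0, 0.4], [[0, 0, 0], 0, 0.5], [[0, 0, 0], 0, 0.6], [[0, 0, 0], 0, 0.8], [[0, 0, 0], 0, 0.8], [[0, 0, -0.02], 0, 0.8], [[0, 0, -0.04], 0, 1], [[0, 0, -0.04], 0, 1], [[-0.033, 0.032, 0], 0, 1], [[-0.033, 0.032, 0], 0, 1], [[-0.033, 0.032, 0], 0, 1], [[-0.033, 0.032, 0], 0, 1], [[0, 0, 0], 0, 1], [[0, 0, 0], 0, 1]])

```text
time: 10.98
tool_pos: [0.471, 0.1265, 0.1518]
tool_rot: [-3.141, -0.002, -0.001]
contact_force: [-0.5, 0.8, 0.2]
opening: 0.0917
grip_force: 0.0
```

```bash
python3 -c "
from h import *
look('w4',['objective1'])"
```

```text
10.97 [0.471  0.1265 0.1518] [-3.141e+00 -2.000e-03 -1.000e-03] 0.0917 0.0
objective1 0.95 [446.0, 95.0] [0.575, 0.004]
objective1 0.76 [323.0, 196.0] [0.472, 0.126]
objective1 0.64 [194.0, 199.0] [0.469, 0.258]
```

View pics/w4.png

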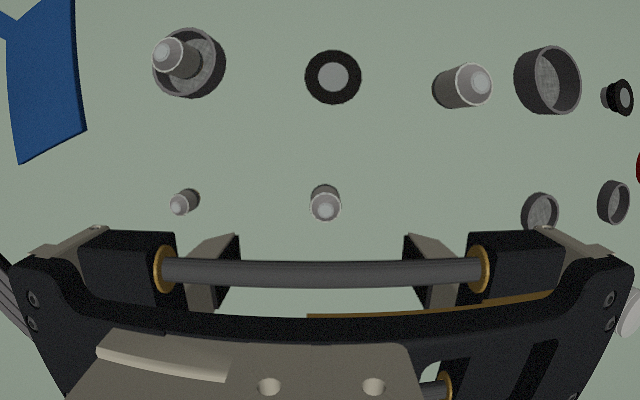

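Objective3 stands upright in cup3 at (185,60), and objective2 is centred at (325,203). I grip it and carry it to cup2.

carry_out(commands=[[[0, 0, 0.04], 0, 1], [[0, 0, 0.04], 0, 1], [[0, 0, 0.032], 0, 1], [[0, 0, 0], 0, 1], [[0, 0, 0], 0, 1], [[0, 0, 0], 0, 0], [[0, 0, 0], 0, 0], [[0, 0, 0], 0, 0], [[0, 0, 0], 0, 0], [[0, 0, 0], 0, 0], [[0, 0, 0], 0, 0], [[0, 0, 0], 0, 0], [[0, 0, 0], 0, 0]], newtons=20)

```text
time: 12.7
tool_pos: [0.4699, 0.1262, 0.0391]
tool_rot: [3.141, 0.0, -0.0]
contact_force: [-0.3, -0.7, -1.0]
opening: 0.0265
grip_force: 20.0
```

carry_out(commands=[[[0, 0, -0.02], 0, 0], [[0, 0, -0.04], 0, 0], [[0, 0, -0.04], 0, 0], [[0, 0, -0.03], 0, 0], [[0, 0.04, 0], 0, 0], [[0, 0.04, 0], 0, 0], [[0, 0.04, 0], 0, 0], [[0, 0.04, 0], 0, 0], [[0, 0.04, 0], 0, 0], [[0, 0.04, 0], 0, 0], [[0, 0.04, 0], 0, 0], [[0, 0.04, 0], 0, 0], [[0, 0.04, 0], 0, 0], [[0, 0.042, 0], 0, 0], [[0, 0, 0], 0, 0], [[0, 0, 0], 0, 0]])

```text
time: 14.7
tool_pos: [0.4695, -0.275, 0.1687]
tool_rot: [-3.14, 0.001, -0.001]
contact_force: [0.2, -0.5, -1.3]
opening: 0.0263
grip_force: 20.0
```

```bash
python3 -c "
from h import *
look('w5',['cup1'])"
```

```text
14.7 [ 0.4695 -0.275   0.1687] [-3.14e+00  1.00e-03 -1.00e-03] 0.0263 20.0
cup1 0.89 [412.0, 140.0] [0.524, -0.367]
cup1 0.8 [184.0, 210.0] [0.45, -0.122]
cup1 0.74 [321.0, 190.0] [0.472, -0.275]
cup1 0.72 [170.0, 72.0] [0.603, -0.113]
cup1 0.7 [321.0, 233.0] [0.425, -0.274]
```

View pics/w5.png

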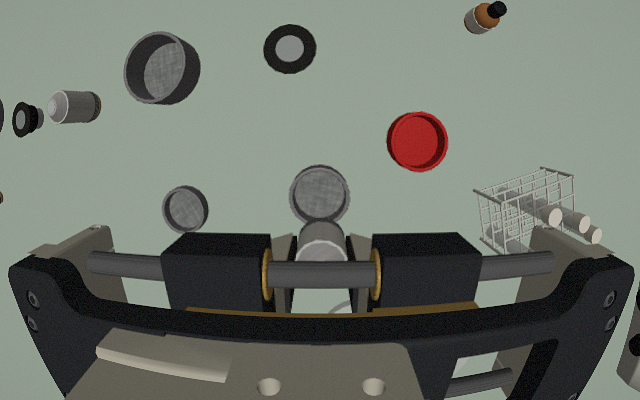

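Cup2 is at (320,194), directly under the held objective2, so I lower and release it, then move over objective1.

carry_out(commands=[[[0.002, 0, 0.04], 0, 0], [[0, 0, 0.04], 0, 0], [[0, 0, 0.028], 0, 0], [[0, 0, 0.008], 0, 0], [[0, 0, 0.005], 0, 0], [[0, 0, 0.003], 0, 0], [[0, 0, 0.0015], 0, 0], [[0, 0, 0], 0, 0], [[0, 0, 0], 0, 0]])

```text
time: 15.92
tool_pos: [0.472, -0.2759, 0.0441]
tool_rot: [3.141, -0.001, -0.0]
contact_force: [-0.4, -0.2, -0.1]
opening: 0.0264
grip_force: 20.0
```

carry_out(commands=[[[0, 0, 0.0007], 0, 0], [[0, 0, 0], 0, 0], [[0, 0, 0], 0, 0.4], [[0, 0, 0], 0, 0.5], [[0, 0, 0], 0, 0.6], [[0, 0, 0], 0, 0.8], [[0, 0, 0], 0, 0.8], [[0, 0, -0.02], 0, 0.8], [[0, 0, -0.05], 0, 1], [[0, 0, -0.05], 0, 1], [[0.018, -0.047, 0], 0, 1], [[0.018, -0.047, 0], 0, 1], [[0.018, -0.047, 0], 0, 1], [[0.018, -0.047, 0], 0, 1], [[0.018, -0.047, 0], 0, 1], [[0.017, -0.045, 0], 0, 1], [[0, 0, 0], 0, 1], [[0, 0, 0], 0, 1]])

```text
time: 18.18
tool_pos: [0.5786, 0.0039, 0.1628]
tool_rot: [3.141, 0.001, 0.0]
contact_force: [0.4, -0.0, 1.3]
opening: 0.0918
grip_force: 0.0
```

```bash
python3 -c "
from h import *
look('w6',['objective1','cup1'])"
```

```text
18.18 [0.5786 0.0039 0.1628] [3.141e+00 1.000e-03 0.000e+00] 0.0918 0.0
objective1 0.75 [320.0, 197.0] [0.575, 0.005]
objective1 0.67 [106.0, 171.0] [0.609, 0.258]
cup1 0.97 [585.0, 237.0] [0.521, -0.371]
cup1 0.87 [440.0, 172.0] [0.602, -0.119]
cup1 0.62 [431.0, 301.0] [0.447, -0.128]
cup1 0.62 [108.0, 180.0] [0.598, 0.256]
```

View pics/w6.png

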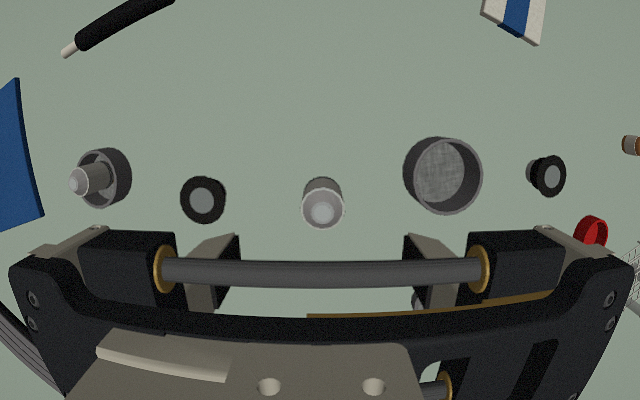

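Objective4 is between the jaws at (322,203), and cup4 is at (443,176).

carry_out(commands=[[[-0.001, 0, 0.04], 0, 1], [[0, 0, 0.04], 0, 1], [[0, 0, 0.026], 0, 1], [[0, 0, 0], 0, 1], [[0, 0, 0], 0, 1], [[0, 0, 0], 0, 0], [[0, 0, 0], 0, 0], [[0, 0, 0], 0, 0], [[0, 0, 0], 0, 0], [[0, 0, 0], 0, 0], [[0, 0, 0], 0, 0], [[0, 0, 0], 0, 0], [[0, 0, 0], 0, 0]], newtons=25)

```text
time: 19.95
tool_pos: [0.578, 0.0042, 0.057]
tool_rot: [3.141, -0.0, -0.0]
contact_force: [-0.4, 0.4, -1.4]
opening: 0.0365
grip_force: 24.9
```

carry_out(commands=[[[0, 0, -0.02], 0, 0], [[0, 0, -0.04], 0, 0], [[0, 0, -0.04], 0, 0], [[0, 0, -0.03], 0, 0], [[0.006, 0.03, 0], 0, 0], [[0.006, 0.03, 0], 0, 0], [[0.006, 0.03, 0], 0, 0], [[0.006, 0.032, 0], 0, 0], [[0, 0, 0], 0, 0], [[0, 0, 0], 0, 0]])

```text
time: 21.2
tool_pos: [0.6015, -0.1173, 0.1864]
tool_rot: [-3.141, 0.001, -0.0]
contact_force: [-0.3, -0.1, -2.1]
opening: 0.0367
grip_force: 24.9
```

```bash
python3 -c "
from h import *
look('w7',['cup1'])"
```

```text
21.2 [ 0.6015 -0.1173  0.1864] [-3.141e+00  1.000e-03 -0.000e+00] 0.0367 24.9
cup1 0.67 [62.0, 192.0] [0.602, 0.255]
cup1 0.66 [331.0, 306.0] [0.454, -0.129]
cup1 0.59 [320.0, 188.0] [0.603, -0.115]
cup1 0.59 [511.0, 244.0] [0.53, -0.365]
```

View pics/w7.png

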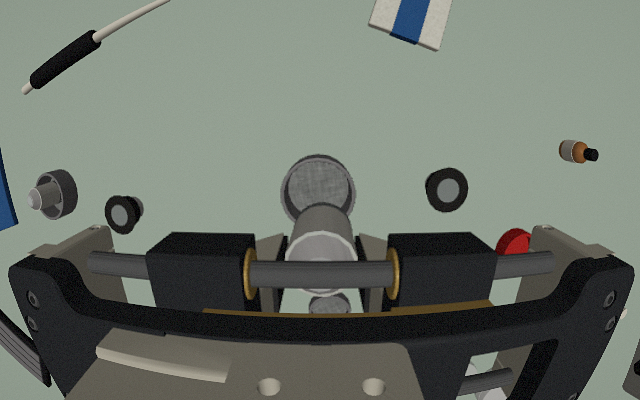

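Cup4 at (318,190) is right under the held objective4, so I lower it.

carry_out(commands=[[[0, 0, 0.04], 0, 0], [[0, 0, 0.04], 0, 0], [[0, 0, 0.028], 0, 0], [[0, 0, 0.008], 0, 0], [[0, 0, 0.005], 0, 0], [[0, 0, 0.003], 0, 0], [[0, 0, 0.0015], 0, 0], [[0, 0, 0], 0, 0], [[0, 0, 0], 0, 0]])

```text
time: 22.42
tool_pos: [0.6021, -0.1179, 0.0619]
tool_rot: [3.141, -0.001, -0.0]
contact_force: [-0.5, 0.2, -4.0]
opening: 0.0367
grip_force: 24.9
```

carry_out(commands=[[[0, 0, 0.001], 0, 0], [[0, 0, 0], 0, 0], [[0, 0, 0], 0, 0.5], [[0, 0, 0], 0, 0.6], [[0, 0, 0], 0, 0.8], [[0, 0, 0], 0, 0.8], [[0, 0, -0.02], 0, 0.8], [[0, 0, -0.05], 0, 1], [[0, 0, -0.05], 0, 1], [[-0.0165, -0.047, 0], 0, 1], [[-0.0165, -0.047, 0], 0, 1], [[-0.0165, -0.047, 0], 0, 1], [[-0.0165, -0.047, 0], 0, 1], [[-0.0165, -0.047, 0], 0, 1], [[-0.0165, -0.047, 0], 0, 1], [[-0.0165, -0.047, 0], 0, 1], [[-0.0165, -0.047, 0], 0, 1], [[0, 0, 0.04], 0, 1], [[0, 0, 0], 0, 1], [[0, 0, 0], 0, 1]])

```text
time: 24.92
tool_pos: [0.4706, 0.2581, 0.1414]
tool_rot: [-3.141, -0.001, -0.001]
contact_force: [0.2, -0.7, 0.7]
opening: 0.0916
grip_force: 0.0
```

```bash
python3 -c "
from h import *
look('w8',['objective1'])"
```

```text
24.93 [0.4706 0.2581 0.1414] [-3.141e+00 -1.000e-03 -1.000e-03] 0.0916 0.0
objective1 0.94 [321.0, 200.0] [0.469, 0.259]
objective1 0.88 [327.0, 50.0] [0.61, 0.253]
objective1 0.61 [616.0, 101.0] [0.605, -0.127]
```

View pics/w8.png

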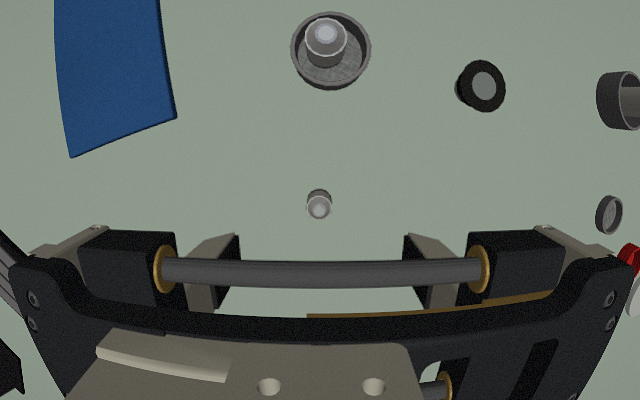

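Objective1 is centred at (319,203). I grip it and carry it to cup1.

carry_out(commands=[[[0, 0, 0.04], 0, 1], [[0, 0, 0.04], 0, 1], [[0, 0, 0.029], 0, 1], [[0, 0, 0], 0, 1], [[0, 0, 0], 0, 1], [[0, 0, 0], 0, 0], [[0, 0, 0], 0, 0], [[0, 0, 0], 0, 0], [[0, 0, 0], 0, 0], [[0, 0, 0], 0, 0], [[0, 0, 0], 0, 0], [[0, 0, 0], 0, 0], [[0, 0, 0], 0, 0], [[0, 0, 0], 0, 0]], newtons=20)

```text
time: 26.78
tool_pos: [0.47, 0.2583, 0.0315]
tool_rot: [3.142, -0.0, -0.0]
contact_force: [0.0, 0.4, -1.3]
opening: 0.0214
grip_force: 20.0
```

carry_out(commands=[[[0, 0, -0.02], 0, 0], [[0, 0, -0.04], 0, 0], [[0, 0, -0.04], 0, 0], [[0, 0, -0.03], 0, 0], [[-0.002, 0.0384, 0], 0, 0], [[-0.002, 0.0384, 0], 0, 0], [[-0.002, 0.0384, 0], 0, 0], [[-0.002, 0.0384, 0], 0, 0], [[-0.002, 0.0384, 0], 0, 0], [[-0.002, 0.0384, 0], 0, 0], [[-0.002, 0.0384, 0], 0, 0], [[-0.002, 0.0384, 0], 0, 0], [[-0.002, 0.0384, 0], 0, 0], [[-0.001, 0.0384, 0], 0, 0], [[0, 0, 0], 0, 0], [[0, 0, 0], 0, 0]])

```text
time: 28.78
tool_pos: [0.4506, -0.1252, 0.1614]
tool_rot: [-3.141, 0.001, -0.001]
contact_force: [-0.3, 0.9, -0.5]
opening: 0.0215
grip_force: 20.0
```

```bash
python3 -c "
from h import *
look('w9',['cup1'])"
```

```text
28.77 [ 0.4506 -0.1252  0.1614] [-3.141e+00  1.000e-03 -1.000e-03] 0.0215 20.0
cup1 0.89 [37.0, 89.0] [0.602, 0.259]
cup1 0.83 [458.0, 178.0] [0.469, -0.269]
cup1 0.83 [535.0, 134.0] [0.524, -0.371]
cup1 0.71 [323.0, 193.0] [0.451, -0.126]
cup1 0.64 [308.0, 42.0] [0.603, -0.112]
```

View pics/w9.png

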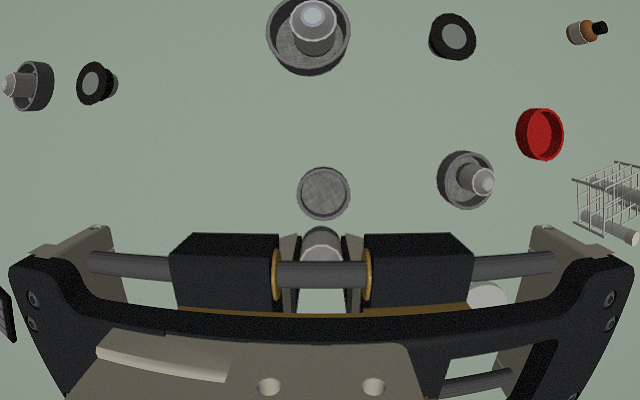

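Objectives 2, 3 and 4 stand upright in their cups, and cup1 at (323,193) is under the held objective1. I lower it.

carry_out(commands=[[[0, 0, 0.04], 0, 0], [[0, 0, 0.04], 0, 0], [[0, 0, 0.028], 0, 0], [[0, 0, 0.008], 0, 0], [[0, 0, 0.005], 0, 0], [[0, 0, 0.003], 0, 0], [[0, 0, 0.0015], 0, 0], [[0, 0, 0], 0, 0], [[0, 0, 0], 0, 0]])

```text
time: 30.0
tool_pos: [0.4511, -0.1258, 0.0363]
tool_rot: [3.141, -0.001, -0.0]
contact_force: [0.2, -0.3, -0.5]
opening: 0.0213
grip_force: 20.0
```

carry_out(commands=[[[0, 0, 0.0008], 0, 0], [[0, 0, 0], 0, 0], [[0, 0, 0], 0, 0.4], [[0, 0, 0], 0, 0.5], [[0, 0, 0], 0, 0.7], [[0, 0, 0], 0, 0.8], [[0, 0, -0.02], 0, 0.8], [[0, 0, -0.05], 0, 1], [[0, 0, -0.05], 0, 1], [[0, 0, -0.05], 0, 1], [[0, 0, -0.04], 0, 1], [[0, 0, 0], 0, 1], [[0, 0, 0], 0, 1]])

```text
time: 31.62
tool_pos: [0.4504, -0.1255, 0.2444]
tool_rot: [-3.141, 0.001, -0.0]
contact_force: [-1.1, 0.1, -0.2]
opening: 0.092
grip_force: 0.0
```

```bash
python3 -c "
from h import *
look('w10')"
```

```text
31.62 [ 0.4504 -0.1255  0.2444] [-3.141e+00  1.000e-03 -0.000e+00] 0.092 0.0
objective1 0.91 [320.0, 179.0] [0.451, -0.124]
objective1 0.88 [317.0, 62.0] [0.598, -0.12]
objective1 0.67 [437.0, 161.0] [0.476, -0.276]
objective1 0.6 [75.0, 87.0] [0.606, 0.257]
cup1 0.95 [77.0, 91.0] [0.6, 0.254]
cup1 0.86 [496.0, 130.0] [0.524, -0.366]
cup1 0.7 [313.0, 62.0] [0.598, -0.115]
cup1 0.7 [385.0, 234.0] [0.376, -0.211]
cup1 0.6 [435.0, 166.0] [0.47, -0.274]
eyepiece1 0.83 [418.0, 60.0] [0.606, -0.247]
eyepiece1 0.66 [141.0, 92.0] [0.578, 0.124]
```

View pics/w10.png

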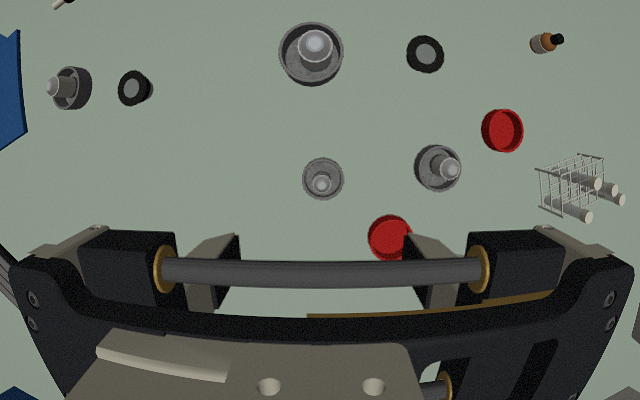

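All four objectives stand in their cups, at (322,180), (440,167), (65,87) and (313,50), and the eyepieces haven't moved. I'm handing in.

```bash
python3 -c "
from cell import robot
print(robot.hand_in())"
```

```text
the job is handed in; nothing more can be done
None
```

I handed the job in at about 32 s: the last wrist picture shows all four objectives upright, each in the cup of its own rank, with both eyepieces where they began; the hand-in returned no verdict.

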